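Screw the jar shut, lift it from its stand and hold it up

TASK

The square white jar in the wooden stand has its black cap only loosely on: first screw the cap fully home (clockwise seen from above, until it stops) while the jar sits in the stand. Then, by its cap, lift the jar straight up out of the stand and hold it upright and still above the stand, its bottom at least 10 cm over the worktop, so that I can wipe the stand; finish while still holding it there. Leave the mug, the spice jar and the dropper bottle beside it where they stand.

Things in the scene. Friction and masses are not known exactly. Their poses are not given: they have to be found in the camera images.
- cap_mid (a point): Centre (on its axis, half-way up) of the black round ribbed screw cap on the jar: 52 mm diameter (54 over the ribs), 28 mm high. While the jar is in its stand this point is 104 mm above the worktop, the cap's top 118 mm, its lower rim 90 mm. A jar shoulder slopes out below the rim: the jar's full 64 mm square begins 14 mm below the rim. The cap never comes off; a lift by the cap carries the jar. Axis z is up.
- cap (a joint): Turn of the cap on the jar in rad, growing clockwise seen from above: 0 is loosest, 1.30 is fully home against a stop. It starts between 0.1 and 0.5, turns with about 0.12 N m of friction and stays where it is left; it does not rise or sink as it turns. The thin steel bar on the cap's top is square to the jar's sides when the cap is home.
- jar: White stoneware jar, body 64 x 64 mm square with rounded edges, 68 mm high, then sloping shoulder and cap, 110 mm to the top of the cap (113 with the steel bar); with its cap 0.27 to 0.50 kg. Origin at the centre of its underside, z up, x and y square to its sides. It sits loose in the stand's pocket, its underside 8 mm above the worktop.
- jar_mid (a point): Centre of the jar's square body, 34 mm above its underside.
- stand: Fixed wooden block, 104 x 104 mm, its top 28 mm above the worktop, with a square pocket 67 mm wide and 20 mm deep that keeps the jar from turning (about 1.5 mm play on each side). Origin at the centre of its underside on the worktop; x and y square to its sides.
- mug_mid (a point): Bystander: dark grey and white mug, 82 mm wide, 114 mm with its handle, 97 mm high; point half-way up.
- spice_jar_mid (a point): Bystander: round spice jar with dark lid, 41 mm diameter, 105 mm high; point half-way up.
- dropper_mid (a point): Bystander: small brown dropper bottle, 33 mm diameter, 102 mm high; point 40 mm up.
There are look-alikes about, which are no part of the job. There is more than one size of the stand; the one meant has the size given above.

How it is judged:
By the outcome, as a careful person would: the job done as asked, in the order asked, and still so for the second after the job is handed in, while the arm keeps its last pose, push and grip.
It also fails if it takes over 38 s, if anything falls off the work surface, if the arm or the gripper's body presses on something with over 40 N, if the wrist force passes 120 N, or if a joint passes its speed limit or range.

ROBOT

A 7-joint arm with a two-finger parallel gripper is mounted at the origin on a cart in front of the work surface, level with it; the furniture and walls round the work are solid. World frame = base frame: x ahead of the robot, y to its left, z up, the work surface at z = 0. Lengths are in mm, angles in rad, forces in N, time in s.
With the tool pointing down it reaches from about 400 to 875 mm from the base axis. Payload 4.4 kg.
Tool frame: the origin (TCP) lies at the very end of the fingers, on their centre line; the grasp point (between the pads) lies 19 mm behind it; z points along the fingers, y is the line along which they close (so a half turn about z gives the same grasp; the last joint's range is limited). The gripper opens to 85 mm and grips with 20 to 120 N. Pads are 22 mm wide; open, the fingers measure 114 mm over their backs; the gripper's body (76 mm by 85 mm) begins 54 mm behind the grasp point. The pads swing forward as they close: fully open they stand 13 mm farther back than shut.
Start: joints at [1.24, 0.628, 0.038, 1.517, -0.027, 0.996, -0.02], TCP at [170.143, -627.351, 231.313] pointing down, gripper open.
Joint ranges: [-3.06, 3.06], [-0.37, 2.12], [-1.25, 1.32], [0.18, 2.47], [-1.1, 4.24], [0.23, 1.98], [-2.94, 2.94]. Speed limits (rad/s): [2.57, 2.57, 3.14, 3.14, 3.14, 3.14, 3.14].

INTERFACE

Orientations are given as [roll, pitch, yaw] about the fixed x, y, z axes, in that order (R = Rz(yaw) Ry(pitch) Rx(roll)).
In Python, from cell import ctrl gives the robot as it stands.
- The arm moves only by the tool jog_arm, never from a script. Its argument "plan" is a list of rows, each an object of numbers: "tx", "ty", "tz": the shift along the tool's x, y, z as a fraction of full scale; "wx", "wy", "wz": the turn, a rotation vector about the tool's x, y, z as a fraction of full scale; "claw": the closure, from 0 (fully open) to 1 (shut). In form: [{"tx": .., "ty": .., "tz": .., "wx": .., "wy": .., "wz": .., "claw": ..}, ...]. A call has 1 to 12 rows; each row is the pose to reach, as a shift and turn from the pose commanded when the call began, along the tool's axes at that moment; what a row does not reach only later rows make up. Full scale, the value 1, is 300 mm for a shift and 90 degrees for a turn. A row lasts 1/10 s, in which the tool goes at most 50 mm and 8.59 degrees, less where a joint would pass 70% of its speed; a pose out of reach is approached as far as the arm can. A call with a number of a shift or a turn outside -1 to 1 is refused whole. A call with a gripper value outside its range is refused whole. The fingers move at their own pace and stop on an object; the grip force is fixed at half the most. Time passes only in rows, so rows that repeat a pose let the fingers close. It gives the time, the measured TCP pose, the force, the opening and the grip force at its end, in the units of the state.
- ctrl.read_state(): the state, without advancing time (a new reading comes with each control period).
- ctrl.get_image(name): name is "side" or "top"; returns a dict with "img" (400x640x3 uint8, red, green, blue), "depth" (400x640 float32, mm along the optical axis (not along the pixel's ray), 0 where there is no reading), "fx", "fy", "cx", "cy" (pixels), "distortion" ([k1, k2, p1, p2, k3] as OpenCV has them; the pictures are not rectified), "position" and "orientation" of the camera in the world. Camera axes: x right, y down, z forward; pixel columns grow to the right and rows downward; lengths in mm; the calibration is good to about 2 mm. A picture is of the moment at which its call begins.
- ctrl.finish_job(): hands the job in; it is judged then, once.
Trained networks look in a picture, given as the dict that the camera call returned (one of the last four; its "shot" number tells which), for a name from the list of things; names that differ only in an ending like _2 or _b are one class to them, and where a whole thing is asked for, a point or a joint stands for the part that bears it (a point fixed in the world has none). Each returns a list of dicts, best first, with "score" (0 to 1); they miss things now and then, are a little off and sometimes report something else, mostly with a low value. They report only what shows in the picture. A call takes as long as a camera call. They do not tell look-alikes from the thing itself.
- ctrl.trace(picture, thing): "pixels" (400x640 bool, what is visible of it) and "extent" ([centre column, centre row, width, height] in pixels, round what is visible of it).
The state is a dict: "clock": time; "qpos": joint angles; "qd": joint speeds; "tau": joint torques, N m; "eef_pos": TCP position; "tool_rot": TCP orientation; "force": force on the tool from outside, world axes, zero at the start; "torque": the same for the moment, N m; "width": finger opening in mm; "gripper_force": force on a finger pad.
Only numpy, scipy, OpenCV 4.12 (cv2) and the standard library are available. Lean on these libraries where they do the work, as an engineer would, in place of code of your own. Each camera call takes 0.05 s, during which the arm holds its last target. There are 200 camera calls.

## Working session

There is one attempt and no reset: what is moved stays moved. The work goes in short steps, Python scripts to look and compute and a tool call to move; the robot and the scene stay as the last step left them, time stands still between calls to the robot, and variables do not carry over. Pictures are saved under pics/ and viewed, at most 10 in all, crops included, and the job is handed in when it is done.

Besides the shell and the picture viewer there is one more tool, called after "Call:" by a JSON object that holds its "name" and its "arguments". jog_arm: Moves the arm, as the interface text tells. Shift numbers are shares of 300 mm and turn numbers shares of 90 degrees, none past 1 either way. Its arguments: {"type":"object","properties":{"plan":{"type":"array"}},"required":["plan"]}

```bash
mkdir -p pics; cat > h.py <<'E'
import numpy as np, cv2
from scipy.spatial.transform import Rotation as R
from cell import ctrl
def world(p,uv,depth):
    uv=np.array(uv,float).reshape(-1,1,2)
    K=np.array([[p["fx"],0,p["cx"]],[0,p["fy"],p["cy"]],[0,0,1]])
    n=cv2.undistortPoints(uv,K,np.array(p["distortion"]))[:,0]
    d=np.asarray(depth,float).reshape(-1,1)
    c=np.hstack([n*d,d])
    o=p["orientation"]; o=np.array(o,float)
    r=R.from_matrix(o) if o.shape==(3,3) else (R.from_euler('xyz',o) if o.size==3 else R.from_quat(o))
    return r.apply(c)+np.array(p["position"])
def cloud(p,mask):
    v,u=np.nonzero(mask&(p["depth"]>0))
    return world(p,np.c_[u,v],p["depth"][v,u])
def save(p,n): cv2.imwrite("pics/"+n,p["img"][:,:,::-1])
E
python3 - <<'E'
from h import *
s=ctrl.read_state(); print(s["eef_pos"],s["tool_rot"],s["clock"],s["width"])
for n in("top","side"):
    p=ctrl.get_image(n); save(p,n+"0.png"); print(n,p["position"],p["orientation"])
    for t in("cap_mid","jar","stand","mug_mid","spice_jar_mid","dropper_mid"):
        for r in ctrl.trace(p,t):
            c=cloud(p,r["pixels"])
            print(t,round(r["score"],2),np.round(r["extent"]),np.round(np.median(c,0)),np.round(np.percentile(c,3,0)),np.round(np.percentile(c,97,0)) if len(c) else 0)
E
```

```text
[ 169.97662543 -626.73561823  230.41050358] [-3.13971992e+00  4.62150491e-06  2.64749233e-01] 0.0 85.14740252463118
top [319.72221351 -20.62212091 925.15742092] [-2.92489829 -0.00525716 -1.51441264]
cap_mid 0.95 [305. 181.  22.  28.] [537.  36. 117.] [515.  14.  99.] [562.  58. 120.]
jar 0.93 [306. 187.  29.  34.] [527.  34. 106.] [508.   6.  26.] [563.  66. 120.]
stand 0.97 [368. 185.  43.  36.] [ 562. -117.   18.] [ 521. -156.    1.] [601. -76.  23.]
stand 0.87 [306. 190.  51.  46.] [517.  28.  27.] [488. -14.   9.] [590.  86.  30.]
mug_mid 0.8 [214. 173.  48.  40.] [568. 258.  55.] [519. 210.   6.] [597. 290.  96.]
spice_jar_mid 0.58 [432. 198.  26.  27.] [ 527. -256.   98.] [ 512. -281.   -1.] [ 570. -243.  107.]
side [567.28866495 791.48920688 786.22741338] [-2.29405688 -0.01704753  3.09294129]
cap_mid 0.86 [313. 205.  15.  19.] [541.  50. 117.] [518.  18.  96.] [563.  64. 121.]
cap_mid 0.41 [357. 282.  18.  33.] [445. 249.  53.] [429. 237.   5.] [459. 255.  98.]
jar 0.82 [312. 215.  25.  41.] [541.  61.  80.] [510.  18.  30.] [569.  70. 121.]
stand 0.7 [312. 229.  43.  32.] [540.  78.  28.] [489.  -4.   4.] [590.  91.  31.]
mug_mid 0.72 [306. 284.  39.  52.] [559. 250.  64.] [522. 211.  16.] [599. 294.  98.]
spice_jar_mid 0.78 [310. 151.  16.  32.] [ 533. -249.   64.] [ 514. -274.    5.] [ 552. -242.  108.]
```

View pics/top0.png

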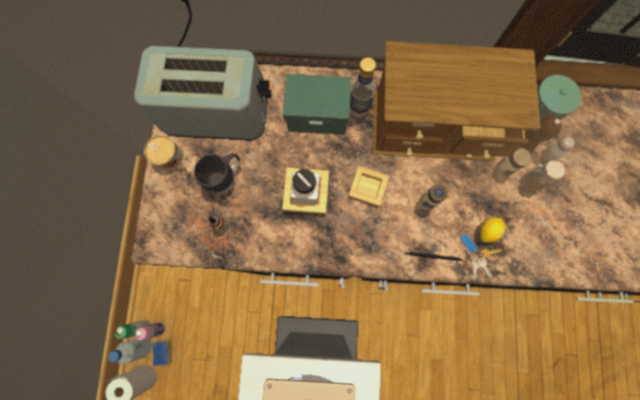

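View pics/side0.png

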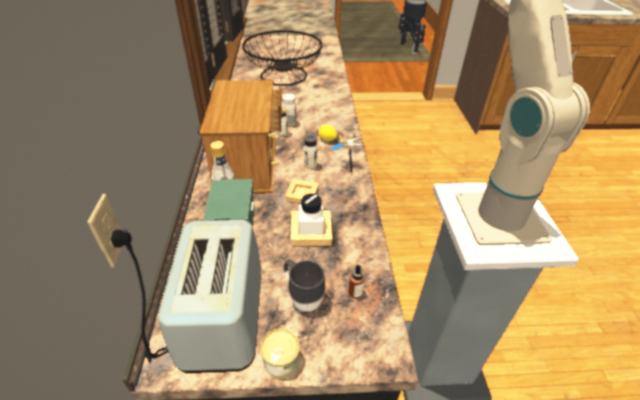

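```bash
python3 - <<'E'
from h import *
p=ctrl.get_image("top"); q=ctrl.get_image("side")
a=cv2.resize(p["img"][145:225,265:405],None,fx=5,fy=5,interpolation=cv2.INTER_CUBIC)
b=cv2.resize(q["img"][185:255,270:375],None,fx=5,fy=5,interpolation=cv2.INTER_CUBIC)
W=np.zeros((400,700,3),np.uint8);W[:a.shape[0],:a.shape[1]]=a
cv2.imwrite("pics/crop1.png",a[:,:,::-1]);cv2.imwrite("pics/crop2.png",b[:,:,::-1])
for im in(p,q):
    r=ctrl.trace(im,"cap_mid")[0]; c=cloud(im,r["pixels"]); t=c[(c[:,2]>112)]
    print("cap top",(t.max(0)+t.min(0))/2,np.median(t,0),cv2.minEnclosingCircle(t[:,:2].astype(np.float32)),len(t))
    # whole-scene points for stand top and jar
    c=cloud(im,np.ones(im["depth"].shape,bool))
    s=c[(abs(c[:,2]-28)<4)&(abs(c[:,0]-540)<65)&(abs(c[:,1]-36)<65)]
    print("stand",cv2.minAreaRect(s[:,:2].astype(np.float32)),len(s))
    v,u=np.nonzero(r["pixels"]);
    bright=im["img"][v,u].mean(1); print(np.sort(bright)[-15:])
E
```

```text
cap top [539.66463092  35.57462247 117.03692275] [539.86207384  36.02653834 117.35674491] ((539.7933959960938, 36.13264846801758), 26.047109603881836) 416
stand ((540.40478515625, 36.846351623535156), (104.19237518310547, 105.18641662597656), 88.75740814208984) 857
[186.         186.         186.33333333 186.33333333 186.66666667
 187.66666667 190.         190.33333333 191.         191.66666667
 191.66666667 191.66666667 193.         195.         195.66666667]
cap top [539.73489004  38.09774965 117.72783741] [539.76866563  42.34053958 118.62542139] ((540.1804809570312, 37.983978271484375), 26.700424194335938) 258
stand ((539.3834228515625, 37.70347595214844), (108.65592956542969, 103.7068862915039), 88.69416046142578) 593
[202.33333333 204.         205.66666667 209.33333333 212.33333333
 213.66666667 213.66666667 215.         215.33333333 216.66666667
 216.66666667 217.33333333 218.33333333 219.         233.33333333]
```

View pics/crop1.png

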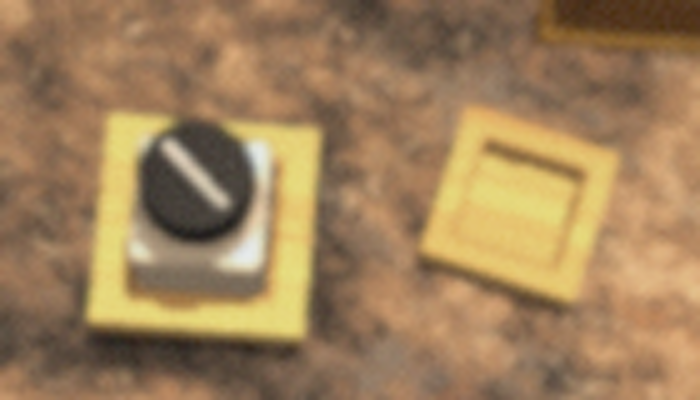

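View pics/crop2.png

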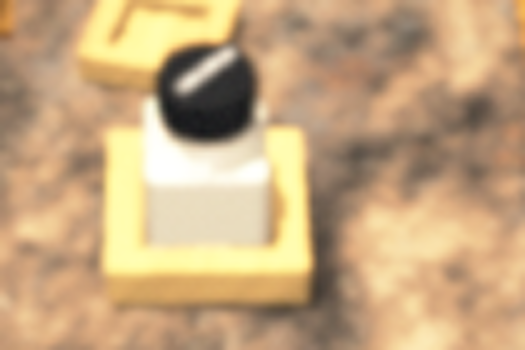

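Top view: the candidates are the stand at px (306,190), about 104 mm, with the white square jar and black cap at (305,181), and a smaller empty look-alike stand at (369,186). The side view's 0.41 "cap" hit at (357,282) is the dropper bottle. I choose the jar in the 104 mm stand, and the crop confirms it. The cap is at about (540, 37) and its bar is diagonal, running from (298,174) to (309,186), so it needs roughly 45–48° clockwise.

Call:
{"name": "jog_arm", "arguments": {"plan": [{"tx": 0.05,"ty": -0.05,"wz": -0.03,"claw": 0},{"tx": 0.15,"ty": -0.15,"wz": -0.1,"claw": 0},{"tx": 0.25,"ty": -0.25,"wz": -0.17,"claw": 0},{"tx": 0.35,"ty": -0.35,"wz": -0.24,"claw": 0},{"tx": 0.45,"ty": -0.45,"wz": -0.31,"claw": 0},{"tx": 0.55,"ty": -0.55,"wz": -0.38,"claw": 0},{"tx": 0.65,"ty": -0.65,"wz": -0.45,"claw": 0},{"tx": 0.75,"ty": -0.75,"wz": -0.52,"claw": 0},{"tx": 0.83,"ty": -0.85,"wz": -0.58,"claw": 0},{"tx": 0.88,"ty": -0.9,"wz": -0.6,"claw": 0},{"tx": 0.88,"ty": -0.9,"wz": -0.6,"claw": 0}]}}

```text
invalid input at $.plan[0]: expected keys tx, ty, tz, wx, wy, wz, claw
```

```bash
cat >> h.py <<'E'
def go(target,yaw):
    "shift/turn fractions from now to target, tool down with given yaw (deg)"
    s=ctrl.read_state(); r=R.from_euler('xyz',s["tool_rot"])
    d=r.inv().apply(np.array(target)-s["eef_pos"])/300
    w=(r.inv()*R.from_euler('xyz',[180,0,yaw],degrees=True)).as_rotvec(degrees=True)/90
    print(round(s["clock"],2),np.round(s["eef_pos"],1),np.round(np.degrees(s["tool_rot"]),2),"q7",round(s["qpos"][6],2),"F",np.round(s["force"],1),"T",np.round(s["torque"],2),"w",round(s["width"],1),"gf",round(s["gripper_force"],1))
    print("shift",np.round(d,4),"turn",np.round(w,4))
E
python3 -c "
from h import *
go([540,37,230],125)"
```

```text
0.9 [ 170.1 -627.3  231.3] [-180.     -0.     15.17] q7 -0.02 F [-0.1 -0.5  0.2] T [ 0.05 -0.03  0.05] w 85.3 gf 0.0
shift [ 1.7695 -1.8146  0.0045] turn [ 0.     -0.     -1.2203]
```

Call:
{"name": "jog_arm", "arguments": {"plan": [{"tx": 0.05,"ty": -0.05,"tz": 0,"wx": 0,"wy": 0,"wz": -0.03,"claw": 0},{"tx": 0.15,"ty": -0.15,"tz": 0,"wx": 0,"wy": 0,"wz": -0.1,"claw": 0},{"tx": 0.25,"ty": -0.25,"tz": 0,"wx": 0,"wy": 0,"wz": -0.17,"claw": 0},{"tx": 0.35,"ty": -0.35,"tz": 0,"wx": 0,"wy": 0,"wz": -0.24,"claw": 0},{"tx": 0.45,"ty": -0.45,"tz": 0,"wx": 0,"wy": 0,"wz": -0.31,"claw": 0},{"tx": 0.55,"ty": -0.55,"tz": 0,"wx": 0,"wy": 0,"wz": -0.38,"claw": 0},{"tx": 0.65,"ty": -0.65,"tz": 0,"wx": 0,"wy": 0,"wz": -0.45,"claw": 0},{"tx": 0.75,"ty": -0.75,"tz": 0,"wx": 0,"wy": 0,"wz": -0.52,"claw": 0},{"tx": 0.83,"ty": -0.85,"tz": 0,"wx": 0,"wy": 0,"wz": -0.58,"claw": 0},{"tx": 0.88,"ty": -0.9,"tz": 0,"wx": 0,"wy": 0,"wz": -0.6,"claw": 0},{"tx": 0.88,"ty": -0.9,"tz": 0,"wx": 0,"wy": 0,"wz": -0.6,"claw": 0}]}}

```text
clock: 2.0
eef_pos: [356.2, -294.7, 231.7]
tool_rot: [3.141, -0.001, 1.214]
force: [-0.2, -0.6, -0.9]
width: 85.5
gripper_force: 0.0
```

```bash
python3 -c "
from h import *
go([540,37,230],125)"
```

```text
2.0 [ 356.2 -294.7  231.7] [ 1.7994e+02 -7.0000e-02  6.9540e+01] q7 0.13 F [-0.2 -0.6 -0.9] T [-0.    0.02  0.01] w 85.5 gf 0.0
shift [1.25   0.1876 0.0075] turn [ 1.000e-03 -4.000e-04 -6.162e-01]
```

Call:
{"name": "jog_arm", "arguments": {"plan": [{"tx": 0.05,"ty": 0.01,"tz": 0,"wx": 0,"wy": 0,"wz": -0.03,"claw": 0},{"tx": 0.15,"ty": 0.02,"tz": 0,"wx": 0,"wy": 0,"wz": -0.1,"claw": 0},{"tx": 0.28,"ty": 0.04,"tz": 0,"wx": 0,"wy": 0,"wz": -0.17,"claw": 0},{"tx": 0.41,"ty": 0.06,"tz": 0,"wx": 0,"wy": 0,"wz": -0.24,"claw": 0},{"tx": 0.54,"ty": 0.08,"tz": 0,"wx": 0,"wy": 0,"wz": -0.31,"claw": 0},{"tx": 0.67,"ty": 0.1,"tz": 0,"wx": 0,"wy": 0,"wz": -0.39,"claw": 0},{"tx": 0.8,"ty": 0.12,"tz": 0,"wx": 0,"wy": 0,"wz": -0.46,"claw": 0},{"tx": 0.91,"ty": 0.14,"tz": 0,"wx": 0,"wy": 0,"wz": -0.53,"claw": 0},{"tx": 0.97,"ty": 0.15,"tz": 0,"wx": 0,"wy": 0,"wz": -0.59,"claw": 0},{"tx": 1.0,"ty": 0.15,"tz": 0,"wx": 0,"wy": 0,"wz": -0.616,"claw": 0},{"tx": 1.0,"ty": 0.15,"tz": 0,"wx": 0,"wy": 0,"wz": -0.616,"claw": 0}]}}

```text
clock: 3.1
eef_pos: [503.2, -32.8, 231.1]
tool_rot: [3.141, -0.001, 2.175]
force: [-0.1, -0.2, 1.2]
width: 85.4
gripper_force: 0.0
```

```bash
python3 -c "
from h import *
go([540,37,150],125)"
```

```text
3.1 [503.2 -32.8 231.1] [ 1.7999e+02 -3.0000e-02  1.2465e+02] q7 0.29 F [-0.1 -0.2  1.2] T [-0.05  0.01 -0.04] w 85.4 gf 0.0
shift [0.1214 0.2332 0.2705] turn [ 0.0001 -0.0003 -0.0039]
```

Call:
{"name": "jog_arm", "arguments": {"plan": [{"tx": 0.04,"ty": 0.07,"tz": 0.0,"wx": 0,"wy": 0,"wz": 0,"claw": 0},{"tx": 0.09,"ty": 0.17,"tz": 0.03,"wx": 0,"wy": 0,"wz": 0,"claw": 0},{"tx": 0.121,"ty": 0.233,"tz": 0.1,"wx": 0,"wy": 0,"wz": 0,"claw": 0},{"tx": 0.121,"ty": 0.233,"tz": 0.18,"wx": 0,"wy": 0,"wz": 0,"claw": 0},{"tx": 0.121,"ty": 0.233,"tz": 0.24,"wx": 0,"wy": 0,"wz": 0,"claw": 0},{"tx": 0.121,"ty": 0.233,"tz": 0.27,"wx": 0,"wy": 0,"wz": 0,"claw": 0},{"tx": 0.121,"ty": 0.233,"tz": 0.27,"wx": 0,"wy": 0,"wz": 0,"claw": 0}]}}

```text
clock: 3.8
eef_pos: [538.9, 34.5, 149.3]
tool_rot: [-3.139, -0.0, 2.172]
force: [-0.4, 0.0, 0.1]
width: 85.9
gripper_force: 0.0
```

```bash
python3 - <<'E'
from h import *
go([540,37,90],125)
q=ctrl.get_image("side")
cv2.imwrite("pics/c3.png",cv2.resize(q["img"][150:260,250:380],None,fx=5,fy=5,interpolation=cv2.INTER_CUBIC)[:,:,::-1])
E
```

```text
3.8 [538.9  34.5 149.3] [-1.7983e+02 -3.0000e-02  1.2446e+02] q7 0.08 F [-0.4  0.   0.1] T [-0.02  0.02  0.05] w 85.9 gf 0.0
shift [0.0046 0.0083 0.1976] turn [-0.0019 -0.0003 -0.006 ]
```

View pics/c3.png

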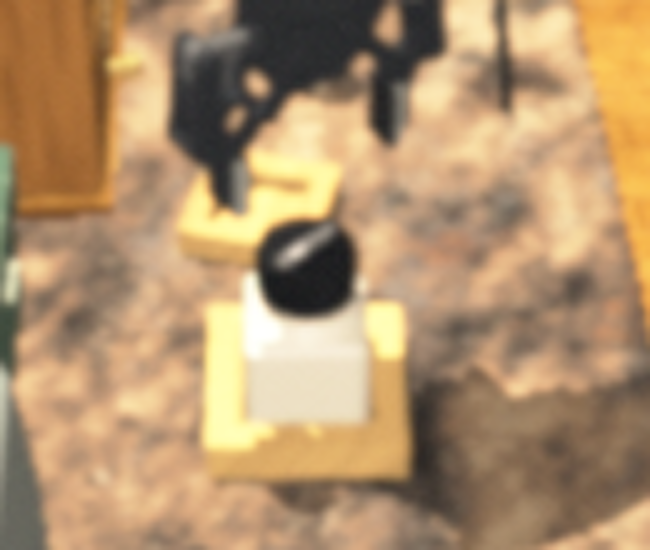

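The side crop shows the open fingers behind and above the cap: tips at about px (296,191) and (328,178), cap top at (311,201). I'll check these against a projection of the tool pose.

```bash
python3 - <<'E'
from h import *
q=ctrl.get_image("side"); s=ctrl.read_state()
K=np.array([[q["fx"],0,q["cx"]],[0,q["fy"],q["cy"]],[0,0,1]])
r=R.from_euler('xyz',q["orientation"])
def proj(P):
    c=r.inv().apply(np.atleast_2d(P)-np.array(q["position"])); return cv2.projectPoints(c,np.zeros(3),np.zeros(3),K,np.array(q["distortion"]))[0][:,0]
t=R.from_euler('xyz',s["tool_rot"])
for z in(0,-13):
  print(z,[np.round(proj(s["eef_pos"]+t.apply([0,y,z]))[0],1) for y in(-46,0,46)])
print("cap",proj([540,37,118]))
for u,v in((296,190),(296,188),(328,176),(328,174)): print(u,v,np.round(world(q,[u,v],q["depth"][v,u])))
E
```

```text
0 [array([325.6, 181.7]), array([310.9, 188.6]), array([295.5, 195.9])]
-13 [array([325.7, 177.6]), array([310.9, 184.5]), array([295.4, 191.8])]
cap [[310.94059626 199.05311195]]
296 190 [[576.  69. 176.]]
296 188 [[576.  68. 181.]]
328 176 [[498.  19. 177.]]
328 174 [[498.  19. 183.]]
```

Call:
{"name": "jog_arm", "arguments": {"plan": [{"tx": 0.005,"ty": 0.009,"tz": 0.03,"wx": -0.002,"wy": 0,"wz": 0,"claw": 0},{"tx": 0.005,"ty": 0.009,"tz": 0.09,"wx": -0.002,"wy": 0,"wz": 0,"claw": 0},{"tx": 0.005,"ty": 0.009,"tz": 0.15,"wx": -0.002,"wy": 0,"wz": 0,"claw": 0},{"tx": 0.005,"ty": 0.009,"tz": 0.19,"wx": -0.002,"wy": 0,"wz": 0,"claw": 0},{"tx": 0.005,"ty": 0.009,"tz": 0.211,"wx": -0.002,"wy": 0,"wz": 0,"claw": 0},{"tx": 0.005,"ty": 0.009,"tz": 0.211,"wx": -0.002,"wy": 0,"wz": 0,"claw": 0},{"tx": 0.005,"ty": 0.009,"tz": 0.211,"wx": -0.002,"wy": 0,"wz": 0,"claw": 0}]}}

```text
clock: 4.6
eef_pos: [541.7, 39.2, 87.4]
tool_rot: [3.138, 0.0, 2.175]
force: [-0.7, -0.0, -0.1]
width: 85.3
gripper_force: 0.0
```

```bash
python3 -c "
from h import *
go([540,37.5,86],125)"
```

```text
4.6 [541.7  39.2  87.4] [1.7977e+02 2.0000e-02 1.2461e+02] q7 0.02 F [-0.7 -0.  -0.1] T [-0.01 -0.01 -0.04] w 85.3 gf 0.0
shift [-0.0015 -0.008   0.0048] turn [ 0.0025  0.0002 -0.0043]
```

Call:
{"name": "jog_arm", "arguments": {"plan": [{"tx": 0,"ty": -0.003,"tz": 0,"wx": 0,"wy": 0,"wz": 0,"claw": 1},{"tx": 0,"ty": -0.003,"tz": 0,"wx": 0,"wy": 0,"wz": 0,"claw": 1},{"tx": 0,"ty": -0.003,"tz": 0,"wx": 0,"wy": 0,"wz": 0,"claw": 1},{"tx": 0,"ty": -0.003,"tz": 0,"wx": 0,"wy": 0,"wz": 0,"claw": 1},{"tx": 0,"ty": -0.003,"tz": 0,"wx": 0,"wy": 0,"wz": 0,"claw": 1},{"tx": 0,"ty": -0.003,"tz": 0,"wx": 0,"wy": 0,"wz": 0,"claw": 1},{"tx": 0,"ty": -0.003,"tz": 0,"wx": 0,"wy": 0,"wz": 0,"claw": 1},{"tx": 0,"ty": -0.003,"tz": 0,"wx": 0,"wy": 0,"wz": 0,"claw": 1}]}}

```text
clock: 5.4
eef_pos: [540.7, 38.3, 88.0]
tool_rot: [3.138, 0.001, 2.174]
force: [-2.3, 0.3, 6.0]
width: 50.3
gripper_force: 61.5
```

```bash
python3 - <<'E'
from h import *
go([540,37.5,86],125)
q=ctrl.get_image("side")
cv2.imwrite("pics/c4.png",cv2.resize(q["img"][150:260,250:380],None,fx=5,fy=5,interpolation=cv2.INTER_CUBIC)[:,:,::-1])
E
```

```text
5.4 [540.7  38.3  88. ] [1.7981e+02 5.0000e-02 1.2458e+02] q7 0.02 F [-2.3  0.3  6. ] T [-0.09  0.39 -0.01] w 50.3 gf 61.5
shift [-0.0011 -0.0034  0.0066] turn [ 0.0022  0.0005 -0.0047]
```

View pics/c4.png

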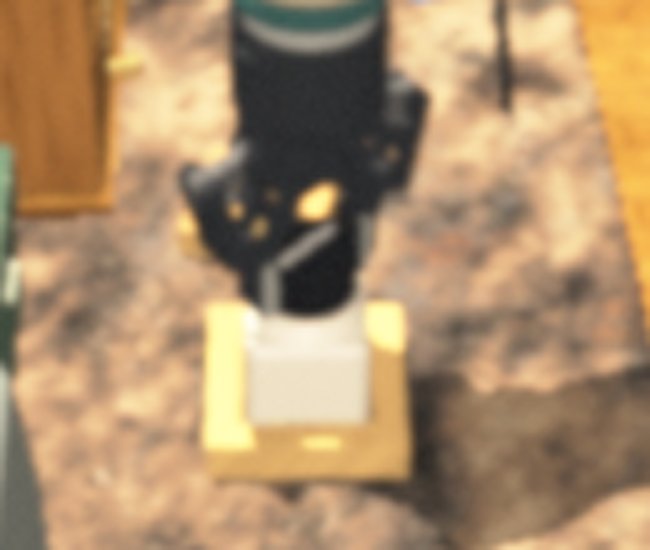

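The gripper has the cap (width about 50 mm, 61 N), fingers on either side of it at px (304,208) and (323,200). Now the clockwise turn (+wz).

Call:
{"name": "jog_arm", "arguments": {"plan": [{"tx": 0,"ty": -0.003,"tz": 0,"wx": 0,"wy": 0,"wz": 0.02,"claw": 1},{"tx": 0,"ty": -0.003,"tz": 0,"wx": 0,"wy": 0,"wz": 0.06,"claw": 1},{"tx": 0,"ty": -0.003,"tz": 0,"wx": 0,"wy": 0,"wz": 0.1,"claw": 1},{"tx": 0,"ty": -0.003,"tz": 0,"wx": 0,"wy": 0,"wz": 0.14,"claw": 1},{"tx": 0,"ty": -0.003,"tz": 0,"wx": 0,"wy": 0,"wz": 0.18,"claw": 1},{"tx": 0,"ty": -0.003,"tz": 0,"wx": 0,"wy": 0,"wz": 0.22,"claw": 1},{"tx": 0,"ty": -0.003,"tz": 0,"wx": 0,"wy": 0,"wz": 0.26,"claw": 1},{"tx": 0,"ty": -0.003,"tz": 0,"wx": 0,"wy": 0,"wz": 0.3,"claw": 1},{"tx": 0,"ty": -0.003,"tz": 0,"wx": 0,"wy": 0,"wz": 0.34,"claw": 1},{"tx": 0,"ty": -0.003,"tz": 0,"wx": 0,"wy": 0,"wz": 0.38,"claw": 1},{"tx": 0,"ty": -0.003,"tz": 0,"wx": 0,"wy": 0,"wz": 0.4,"claw": 1},{"tx": 0,"ty": -0.003,"tz": 0,"wx": 0,"wy": 0,"wz": 0.4,"claw": 1}]}}

```text
clock: 6.65
eef_pos: [540.9, 38.3, 87.9]
tool_rot: [3.137, -0.002, 1.546]
force: [0.1, 0.2, 5.0]
width: 50.2
gripper_force: 61.7
```

```bash
python3 -c "
from h import *
go([540,37.5,86],65)"
```

```text
6.65 [540.9  38.3  87.9] [ 1.7972e+02 -1.2000e-01  8.8560e+01] q7 -0.43 F [0.1 0.2 5. ] T [-0.03  0.02 -0.17] w 50.2 gf 61.7
shift [-0.0027 -0.0029  0.0065] turn [ 0.0028 -0.002   0.2618]
```

Call:
{"name": "jog_arm", "arguments": {"plan": [{"tx": 0,"ty": 0,"tz": 0,"wx": 0,"wy": 0,"wz": 0.03,"claw": 1},{"tx": 0,"ty": 0,"tz": 0,"wx": 0,"wy": 0,"wz": 0.06,"claw": 1},{"tx": 0,"ty": 0,"tz": 0,"wx": 0,"wy": 0,"wz": 0.08,"claw": 1}]}}

```text
clock: 6.95
eef_pos: [540.9, 38.3, 88.0]
tool_rot: [3.137, -0.003, 1.42]
force: [-0.9, -0.2, 5.3]
width: 50.3
gripper_force: 61.6
```

```bash
python3 -c "
from h import *
go([540,37.5,86],65)"
```

```text
6.95 [540.9  38.3  88. ] [ 1.7972e+02 -1.6000e-01  8.1350e+01] q7 -0.51 F [-0.9 -0.2  5.3] T [-0.02 -0.03  0.09] w 50.3 gf 61.6
shift [-0.0031 -0.0028  0.0065] turn [ 0.0028 -0.0022  0.1816]
```

Call:
{"name": "jog_arm", "arguments": {"plan": [{"tx": 0,"ty": 0,"tz": 0,"wx": 0,"wy": 0,"wz": 0.02,"claw": 1},{"tx": 0,"ty": 0,"tz": 0,"wx": 0,"wy": 0,"wz": 0.04,"claw": 1},{"tx": 0,"ty": 0,"tz": 0,"wx": 0,"wy": 0,"wz": 0.06,"claw": 1}]}}

```text
clock: 7.25
eef_pos: [541.0, 38.3, 88.0]
tool_rot: [3.137, -0.003, 1.326]
force: [0.0, -0.3, 5.7]
width: 50.3
gripper_force: 61.6
```

```bash
python3 - <<'E'
from h import *
go([540,37.5,86],65)
q=ctrl.get_image("side")
cv2.imwrite("pics/c5.png",cv2.resize(q["img"][170:250,270:360],None,fx=7,fy=7,interpolation=cv2.INTER_CUBIC)[:,:,::-1])
E
```

```text
7.25 [541.   38.3  88. ] [179.74  -0.19  75.97] q7 -0.58 F [ 0.  -0.3  5.7] T [-0.08 -0.04  0.19] w 50.3 gf 61.6
shift [-0.0034 -0.0026  0.0065] turn [ 0.0027 -0.0024  0.1219]
```

View pics/c5.png

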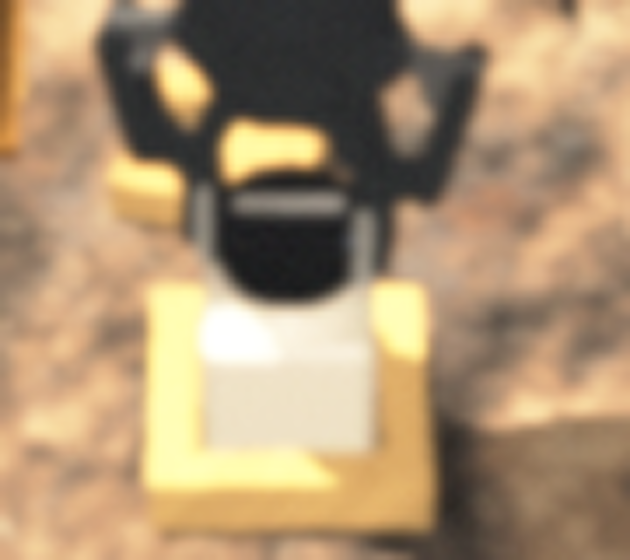

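The bar at px (311,199) now lies almost parallel to the jar's front edge after about 48.6° of turn, so it is near the stop. I'll go on until the torque shows it.

Call:
{"name": "jog_arm", "arguments": {"plan": [{"tx": 0,"ty": 0,"tz": 0,"wx": 0,"wy": 0,"wz": 0.02,"claw": 1},{"tx": 0,"ty": 0,"tz": 0,"wx": 0,"wy": 0,"wz": 0.03,"claw": 1},{"tx": 0,"ty": 0,"tz": 0,"wx": 0,"wy": 0,"wz": 0.03,"claw": 1}]}}

```text
clock: 7.6
eef_pos: [541.0, 38.4, 87.9]
tool_rot: [3.137, -0.003, 1.282]
force: [0.4, -1.0, 6.7]
width: 50.0
gripper_force: 61.4
```

```bash
python3 -c "
from h import *
go([540,37.5,86],65)"
```

```text
7.6 [541.   38.4  87.9] [179.73  -0.19  73.44] q7 -0.61 F [ 0.4 -1.   6.7] T [-0.1  -0.05  0.5 ] w 50.0 gf 61.4
shift [-0.0038 -0.0025  0.0065] turn [ 0.0028 -0.0023  0.0938]
```

Call:
{"name": "jog_arm", "arguments": {"plan": [{"tx": 0,"ty": 0,"tz": 0,"wx": 0,"wy": 0,"wz": 0.02,"claw": 1},{"tx": 0,"ty": 0,"tz": 0,"wx": 0,"wy": 0,"wz": 0.03,"claw": 1},{"tx": 0,"ty": 0,"tz": 0,"wx": 0,"wy": 0,"wz": 0.03,"claw": 1}]}}

```text
clock: 7.9
eef_pos: [541.1, 38.4, 88.0]
tool_rot: [3.136, -0.003, 1.241]
force: [1.5, -0.7, 5.7]
width: 50.4
gripper_force: 61.2
```

```bash
python3 -c "
from h import *
go([540,37.5,86],65)"
```

```text
7.9 [541.1  38.4  88. ] [ 1.7971e+02 -1.5000e-01  7.1100e+01] q7 -0.64 F [ 1.5 -0.7  5.7] T [-0.31 -0.05  1.94] w 50.4 gf 61.2
shift [-0.0039 -0.0024  0.0065] turn [ 0.0032 -0.0018  0.0677]
```

The torque rose to 1.9 N m against 0.12 N m of thread friction, so the cap is at its stop. I'll relax slightly, keeping clockwise torque, so the jar doesn't bind in the pocket, then lift.

Call:
{"name": "jog_arm", "arguments": {"plan": [{"tx": 0,"ty": 0,"tz": 0,"wx": 0,"wy": 0,"wz": -0.01,"claw": 1},{"tx": 0,"ty": 0,"tz": 0,"wx": 0,"wy": 0,"wz": -0.018,"claw": 1},{"tx": 0,"ty": 0,"tz": 0,"wx": 0,"wy": 0,"wz": -0.018,"claw": 1}]}}

```text
clock: 8.2
eef_pos: [541.0, 38.4, 87.9]
tool_rot: [3.137, -0.003, 1.266]
force: [1.2, -0.3, 6.2]
width: 50.3
gripper_force: 61.6
```

```bash
python3 -c "
from h import *
go([541,38.3,208],72.7)"
```

```text
8.2 [541.   38.4  87.9] [179.73  -0.18  72.53] q7 -0.62 F [ 1.2 -0.3  6.2] T [-0.15 -0.06  1.15] w 50.3 gf 61.6
shift [ 0.001   0.0019 -0.4002] turn [ 0.003  -0.002  -0.0019]
```

Call:
{"name": "jog_arm", "arguments": {"plan": [{"tx": 0,"ty": 0,"tz": -0.01,"wx": 0,"wy": 0,"wz": 0,"claw": 1},{"tx": 0,"ty": 0,"tz": -0.025,"wx": 0,"wy": 0,"wz": 0,"claw": 1},{"tx": 0,"ty": 0,"tz": -0.05,"wx": 0,"wy": 0,"wz": 0,"claw": 1},{"tx": 0,"ty": 0,"tz": -0.08,"wx": 0,"wy": 0,"wz": 0,"claw": 1},{"tx": 0,"ty": 0.001,"tz": -0.12,"wx": 0,"wy": 0,"wz": 0,"claw": 1},{"tx": 0,"ty": 0.001,"tz": -0.17,"wx": 0.001,"wy": 0,"wz": 0,"claw": 1},{"tx": 0.001,"ty": 0.002,"tz": -0.23,"wx": 0.002,"wy": 0,"wz": 0,"claw": 1},{"tx": 0.001,"ty": 0.002,"tz": -0.29,"wx": 0.003,"wy": -0.001,"wz": 0,"claw": 1},{"tx": 0.001,"ty": 0.002,"tz": -0.34,"wx": 0.003,"wy": -0.002,"wz": 0,"claw": 1},{"tx": 0.001,"ty": 0.002,"tz": -0.38,"wx": 0.003,"wy": -0.002,"wz": 0,"claw": 1},{"tx": 0.001,"ty": 0.002,"tz": -0.4,"wx": 0.003,"wy": -0.002,"wz": 0,"claw": 1},{"tx": 0.001,"ty": 0.002,"tz": -0.4,"wx": 0.003,"wy": -0.002,"wz": 0,"claw": 1}]}}

```text
clock: 9.4
eef_pos: [540.2, 37.9, 207.7]
tool_rot: [-3.14, 0.0, 1.26]
force: [0.4, 0.3, -5.0]
width: 49.9
gripper_force: 69.9
```

```bash
python3 - <<'E'
from h import *
go([541,38.3,208],72.7)
q=ctrl.get_image("side")
cv2.imwrite("pics/c6.png",cv2.resize(q["img"][110:260,220:400],None,fx=4,fy=4,interpolation=cv2.INTER_CUBIC)[:,:,::-1])
for r in ctrl.trace(q,"jar"):
    c=cloud(q,r["pixels"]); print(r["score"],np.round(r["extent"]),np.round(np.percentile(c,[2,50,98],0)))
E
```

```text
9.4 [540.2  37.9 207.7] [-1.7988e+02  1.0000e-02  7.2200e+01] q7 -0.57 F [ 0.4  0.3 -5. ] T [ 0.05 -0.02 -0.07] w 49.9 gf 69.9
shift [ 0.002  0.002 -0.001] turn [-0.0013  0.0001 -0.0055]
0.83 [312. 179.  24.  52.] [[510.  20. 136.]
 [541.  63. 195.]
 [570.  72. 240.]]
```

View pics/c6.png

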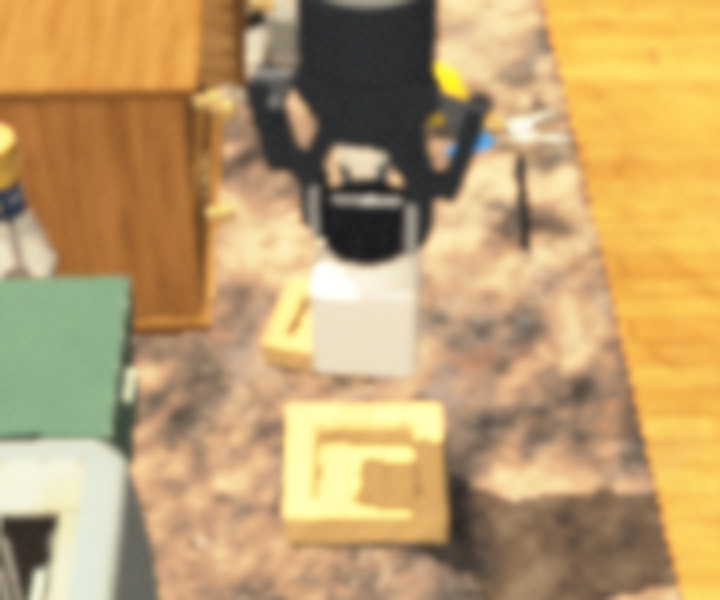

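The jar hangs upright over the empty stand: body bottom edge at about px (311,203), stand at (311,228), bar parallel to the jar's side. Its bottom is at about 128 mm. I'll let it settle, check for slip and hand in.

Call:
{"name": "jog_arm", "arguments": {"plan": [{"tx": 0,"ty": 0,"tz": 0,"wx": 0,"wy": 0,"wz": 0,"claw": 1},{"tx": 0,"ty": 0,"tz": 0,"wx": 0,"wy": 0,"wz": 0,"claw": 1},{"tx": 0,"ty": 0,"tz": 0,"wx": 0,"wy": 0,"wz": 0,"claw": 1},{"tx": 0,"ty": 0,"tz": 0,"wx": 0,"wy": 0,"wz": 0,"claw": 1},{"tx": 0,"ty": 0,"tz": 0,"wx": 0,"wy": 0,"wz": 0,"claw": 1},{"tx": 0,"ty": 0,"tz": 0,"wx": 0,"wy": 0,"wz": 0,"claw": 1},{"tx": 0,"ty": 0,"tz": 0,"wx": 0,"wy": 0,"wz": 0,"claw": 1},{"tx": 0,"ty": 0,"tz": 0,"wx": 0,"wy": 0,"wz": 0,"claw": 1}]}}

```text
clock: 10.3
eef_pos: [540.2, 37.9, 207.0]
tool_rot: [-3.139, 0.001, 1.261]
force: [-0.3, 0.2, -5.6]
width: 49.7
gripper_force: 69.9
```

```bash
python3 - <<'E'
from h import *
go([541,38.3,208],72.7)
q=ctrl.get_image("side")
lo=None
for r in ctrl.trace(q,"jar")[:1]:
    c=cloud(q,r["pixels"]); lo=np.percentile(c,2,0)[2]; print(r["score"],np.round(r["extent"]),np.round(np.percentile(c,[2,50,98],0)))
for t in("mug_mid","spice_jar_mid"):
    r=ctrl.trace(q,t)[0]; print(t,np.round(np.median(cloud(q,r["pixels"]),0)))
s=ctrl.read_state()
if lo and lo>125 and abs(s["width"]-50)<1.5: print(ctrl.finish_job())
E
```

```text
10.3 [540.2  37.9 207. ] [-1.7984e+02  4.0000e-02  7.2230e+01] q7 -0.57 F [-0.3  0.2 -5.6] T [-0.01  0.    0.06] w 49.7 gf 69.9
shift [ 0.002   0.0022 -0.0032] turn [-0.0017  0.0004 -0.0052]
0.9 [312. 179.  26.  49.] [[510.  23. 137.]
 [541.  63. 194.]
 [571.  72. 240.]]
mug_mid [559. 239.  65.]
spice_jar_mid [ 533. -248.   66.]
the job is handed in; nothing more can be done
None
```

The job is handed in at about 10.5 s: I screwed the cap clockwise to its stop (torque rose to 1.9 N m), then lifted the jar by its cap, and it is held upright and still above the stand with its bottom about 128 mm over the worktop; the arm stayed clear of the mug, spice jar and dropper bottle.

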